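# Hold the spare filter plate up to the viewing panel

### The job

Swing the latch lever of the grey spares case clear of the lid, open the lid until it stands upright or a little past, and draw out the perforated filter plate with the tab on top, leaving the shorter blank plate in its slot. Hold the filter plate upright, parallel to the white viewing panel and centred before its white face, about 60 mm off it and without touching it. Leave the latch free and the lid open, do not disturb the loose parts on the bench, and finish still holding the plate there in the gripper.

Things in the scene. Friction and masses are not known exactly. Their poses are not given: they have to be found in the camera images.
- case: Fixed grey steel case, 140 (x) x 170 (y) x 75 mm tall without its lid, walls and floor 4 mm; origin at the centre of its underside, z up, x away from the robot (turned by its yaw). Its lid is hinged along the +x rim. Inside, two low slots (guides 20 mm high over the bench) at 35 mm to either side (y) of the centre line and 15 mm to -x of the centre hold two plates on edge, faces looking along the case's y; which plate is in which slot varies.
- lid (a joint): Lid angle: 0 closed, grows as the front edge rises, 1.57 upright, stop at 1.9. Its stiff hinge (about 0.2 N m) lets it stay where it is left. The latch blocks it while the lever lies over it.
- lid_hinge (a point): Point on the lid's hinge axis (parallel to the case's y), middle of the case's far top edge, 75 mm over the bench.
- lid_tab (a point): Grip point of the flat steel tab that juts out of the lid's front edge in the plane of the lid: 14 mm wide along the case's y, 8 mm thick; the point is 30 mm out from the lid's edge, 17 mm short of the tab's end, 170 mm from the hinge, and 20 mm to +y of the case's centre line. Can be pinched across its width from straight above at any lid angle and turns between the fingers. The frame turns with the lid.
- latch (a joint): Latch lever angle about its upright pivot: 0 across the lid (pointing along the case's +y), grows anticlockwise from above, 1.57 points to the case's -x, clear of the lid; stop at 1.9. Turns with slight friction (0.04 N m) and stays where it is left.
- latch_pivot (a point): Pivot of the latch lever beside the case's -y wall, at the lever's underside (87 mm over the bench).
- latch_knob (a point): Middle of the upright round knob on the lever, 14 mm across, 26 mm tall, 50 mm from the pivot axis; the point is 106 mm over the bench, 13 mm above the lever's flat top (lever 14 mm wide, 6 mm thick). The frame turns with the lever, whose length is along its y.
- filter_mid (a point): Centre of the loose steel filter plate standing on edge in the closed case: 64 mm wide (x), 8 mm thick (y), 58 mm tall (z) in all: a perforated body 46 mm tall with a middle tab on top, 26 mm wide and 12 mm tall. The point is 29 mm above its lower edge; in the case the lower edge is 4 mm over the bench. 0.12 kg or so.
- blank_mid (a point): Centre of the loose blank aluminium plate in the other slot: 64 x 8 mm, 30 mm tall, no holes and no tab; point half-way up. To be left alone.
- panel: Fixed upright viewing panel on a foot, 130 mm wide (y), 16 mm thick (x), top 122 mm over the bench; the foot is 10 mm high and reaches 28 mm before the panel's mid-plane. Origin at the underside; its white face looks along its own -x.
- panel_face (a point): Centre of the panel's white face (110 mm wide along y, 96 mm tall), on its surface, 70 mm over the bench. x points into the panel, z up.
- socket: Loose bystander: nickel-plated female socket, an open cup 46 mm across and 52 mm tall, standing on the bench; origin at the centre of its underside. To be left alone.
- plug: Loose bystander: rounded brass plug, 28 mm across, 40 mm tall, standing on the bench; origin at the centre of its underside. To be left alone.
- bushing: Loose bystander: heavy steel bushing ring, 60 mm across, 22 mm tall, standing on the bench; origin at the centre of its underside. To be left alone.
- sleeve: Loose bystander: black nylon sleeve, 34 mm across, 36 mm tall, standing on the bench; origin at the centre of its underside. To be left alone.
Mind the look-alikes: they are no part of the job. Of the things that look like the panel, the smallest one is meant.

How it is judged:
On the way, in this order (a step that is already met when the one before it is completed fails the run):
1. the latch lever is swung clear of the lid (value of joint latch above 1.35 rad), for 0.2 s.
2. the lid stands open (value of joint lid above 1.35 rad), for 0.2 s.
3. the filter plate is drawn up out of the case in the gripper (contact force between the fingers and filter above 1 N and z of filter_mid in the frame of case above 0.09 m), for 0.1 s.
At the end, for the whole second after the job is handed in: Plate gripped (over 1 N) and still, its centre 30-95 mm before the panel face, within 30 mm sideways, 25 mm low or 30 mm high of the face centre, parallel within 0.22 rad, upright within 0.2 rad, touching neither panel nor case; latch and lid joints beyond 1.35 rad (x of filter_mid in the frame of panel_face between -0.095 and -0.03 m and y of filter_mid in the frame of panel_face between -0.03 and 0.03 m and z of filter_mid in the frame of panel_face between -0.025 and 0.03 m and angle between the y axis of filter_mid and the x axis of panel_face, either way round below 0.22 rad and angle between filter_mid's own z axis and vertical below 0.2 rad and contact force between the fingers and filter above 1 N and contact force between filter and panel below 0.2 N and contact force between filter and case below 0.2 N and linear speed of filter below 0.03 m/s and value of joint each of latch, lid above 1.35 rad); the arm keeps its last pose, push and grip.
It fails at once if the blank plate is disturbed (over 25 mm) (distance of blank_mid from where it was at the start of the episode above 0.025 m).
It fails at once if the filter plate touches the panel (contact force between filter and panel above 1 N).
It fails at once if a loose part on the bench is disturbed (over 30 mm) (distance of any of socket, plug, bushing, sleeve from where it was at the start of the episode above 0.03 m).
It also fails if it takes over 69 s, if anything falls off the work surface, if the arm or the gripper's body presses on something with over 40 N, if the wrist force passes 120 N, or if a joint passes its speed limit or range.

### The arm

A 6-joint arm with a two-finger parallel gripper is mounted at the origin on the work surface. World frame = base frame: x ahead of the robot, y to its left, z up, the work surface at z = 0. Lengths are in m, angles in rad, forces in N, time in s.
With the tool pointing down it reaches from about 0.375 to 0.9 m from the base axis. Payload 3.1 kg.
Tool frame: the origin (TCP) lies midway between the tips of the shut fingers; the grasp point (between the pads) lies 19 mm behind it; x points along the fingers, y is the direction in which the jaws open and shut, and the axes are right-handed (so a half turn about x gives the same grasp; the last joint's range is limited). The gripper opens to 85 mm and grips with 20 to 120 N. Pads are 22 mm wide; open, the fingers measure 114 mm over their backs; the gripper's body (76 mm by 85 mm) begins 54 mm behind the grasp point. The pads swing forward as they close: fully open they stand 13 mm farther back than shut.
Start: joints at [-1.482, 0.527, 1.433, -0, 1.181, -0.178], TCP at [0.165, -0.603, 0.231] pointing down, gripper open.
Joint ranges: [-3.08, 3.08], [-0.75, 2.2], [0.22, 2.44], [-1.43, 4.57], [0, 2.65], [-2.85, 2.85]. Speed limits (rad/s): [2.79, 2.79, 3.14, 3.14, 3.14, 3.14].

### API

Orientations are given as a rotation vector (axis times angle).
In Python, from plant import bot, optics, hand_in gives the robot as it stands. The module is installed in compiled form; this text tells all that it offers.
- The arm moves only by the tool arm_command, never from a script. Its argument "moves" is a list of rows, each an object with "linear": the shift along the tool's x, y, z in mm, a list of three; "delta_rot": the turn, a rotation vector about the tool's x, y, z in units of 6 degrees (1.0 is 6 degrees), a list of three. In form: [{"linear": [dx, dy, dz], "delta_rot": [rx, ry, rz]}, ...]. A call has exactly 10 rows; each row is the pose to reach, as a shift and turn from the pose commanded when the call began, along the tool's axes at that moment; what a row does not reach only later rows make up. A row lasts 1/12 s, in which the tool goes at most 41.7 mm and 7.16 degrees, less where a joint would pass 70% of its speed; a pose out of reach is approached as far as the arm can. A call with a gripper value outside its range is refused whole. "fingers" is the opening in per cent of the stroke, from 0 (shut) to 100 (fully open), set as the call begins (left out, the last holds). The fingers move at their own pace and stop on an object; "grip_force" is the grip in N (left out, the last holds). Time passes only in rows, so rows that repeat a pose let the fingers close, or fill a call up. It gives the time, the measured TCP pose, the force and the opening at its end, in the units of the state.
- bot.state(): the state, without advancing time (a new reading comes with each control period).
- optics.read_camera(name): name is "scene" or "top" or "wrist"; returns the picture (384x512x3 uint8, blue, green, red); there is no depth.
- optics.calibration(name): a dict with "fx", "fy", "cx", "cy" (pixels), "dist" ([k1, k2, p1, p2, k3] as OpenCV has them; the pictures are not rectified), "cam_to_world" (4x4, takes a point from camera to world coordinates). Camera axes: x right, y down, z forward; pixel columns grow to the right and rows downward; lengths in m; the calibration is good to about 2 mm. A picture is of the moment at which its call begins: read the wrist's pose just before it. calibration takes no time and is no camera call; for the wrist camera it gives the pose at the moment of the call.
- hand_in(): hands the job in, once; it reports no verdict.
Trained networks look in the newest picture that a camera, given by its name, has taken for a name from the list of things; names that differ only in an ending like _2 or _b are one class to them, and where a whole thing is asked for, a point or a joint stands for the part that bears it (a point fixed in the world has none). Each returns a list of dicts, best first, with "p" (0 to 1); they miss things now and then, are a little off and sometimes report something else, mostly with a low value. They report only what shows in the picture. A call takes as long as a camera call. They do not tell look-alikes from the thing itself.
- optics.find_in(camera, name): "centre" ([x, y, z] in m, in the coordinates of the camera as it stood for that picture, good to about 4 mm: the middle of the surface that is visible of it).
- optics.outline_of(camera, name): "region" (384x512 bool, what is visible of it).
The state is a dict: "t": time; "joint_positions": joint angles; "qvel": joint speeds; "joint_efforts": joint torques, N m; "tool_pos": TCP position; "orientation": TCP orientation; "ft_force": force on the tool from outside, world axes, zero at the start; "ft_torque": the same for the moment, N m; "grip_width": finger opening in m.
Only numpy, scipy, OpenCV 4.12 (cv2) and the standard library are available. Lean on these libraries where they do the work, as an engineer would, in place of code of your own. Each camera call takes 0.05 s, during which the arm holds its last target. There are 200 camera calls.

## Working session

There is one attempt and no reset: what is moved stays moved. The work goes in short steps, Python scripts to look and compute and a tool call to move; the robot and the scene stay as the last step left them, time stands still between calls to the robot, and variables do not carry over. Pictures are saved under pics/ and viewed, about 8 in all and at most 12, crops included, and the job is handed in when it is done.

Besides the shell and the picture viewer there is one more tool, called after "Request:" as name(argument=value, ...), one argument or row to a line, values as JSON. arm_command: Moves the arm, as the interface text tells. Its arguments: {"type":"object","properties":{"moves":{"type":"array","items":{"type":"object","properties":{"linear":{"type":"array","items":{"type":"number"}},"delta_rot":{"type":"array","items":{"type":"number"}}}}},"fingers":{"type":"number"},"grip_force":{"type":"number"}},"required":["moves"]}

```bash
mkdir -p pics
cat > h.py <<'E'
import numpy as np, cv2
from scipy.spatial.transform import Rotation as R
from plant import bot, optics, hand_in
np.set_printoptions(precision=4,suppress=True)
def tow(c,p):
    T=np.array(optics.calibration(c)["cam_to_world"]); return T[:3,:3]@np.array(p)+T[:3,3]
def ray(c,uv):
    k=optics.calibration(c);K=np.array([[k["fx"],0,k["cx"]],[0,k["fy"],k["cy"]],[0,0,1]])
    n=cv2.undistortPoints(np.array([[uv]],float),K,np.array(k["dist"])).ravel()
    T=np.array(k["cam_to_world"]);return T[:3,3],T[:3,:3]@np.r_[n,1]
def atz(c,uv,z):
    o,d=ray(c,uv);return o+d*(z-o[2])/d[2]
def pix(c,P):
    k=optics.calibration(c);K=np.array([[k["fx"],0,k["cx"]],[0,k["fy"],k["cy"]],[0,0,1]])
    W=np.linalg.inv(np.array(k["cam_to_world"]))
    return cv2.projectPoints(np.atleast_2d(P).astype(float),cv2.Rodrigues(W[:3,:3])[0],W[:3,3],K,np.array(k["dist"]))[0][:,0]
def delta(pos,rot=None):
    "shift mm in tool axes and turn in 6-degree units from present measured pose"
    s=bot.state();r=R.from_rotvec(s["orientation"])
    d=r.inv().apply(np.array(pos)-s["tool_pos"])*1000
    t=(r.inv()*rot).as_rotvec()/np.radians(6) if rot is not None else np.zeros(3)
    return d,t
def down(yaw):
    "tool x down, jaw axis y at yaw (world)"
    y=np.array([np.cos(yaw),np.sin(yaw),0]);x=np.array([0,0,-1.]);return R.from_matrix(np.c_[x,y,np.cross(x,y)])
E
python3 - <<'E'
from h import *
a=optics.read_camera("scene");b=optics.read_camera("top")
cv2.imwrite("pics/s.png",cv2.resize(a,(800,600)));cv2.imwrite("pics/t.png",cv2.resize(b,(800,600)))
for n in ["case","lid","lid_tab","latch","latch_knob","panel","socket","plug","bushing","sleeve"]:
    for c in ["scene","top"]:
        print(n,c,[(round(q["p"],2),tow(c,q["centre"]).round(3).tolist()) for q in optics.find_in(c,n)[:4]])
s=bot.state();print(R.from_rotvec(s["orientation"]).as_matrix(),s["tool_pos"],s["t"])
for c in ["scene","top"]: print(np.array(optics.calibration(c)["cam_to_world"]))
E
```

```text
case scene [(0.98, [0.607, -0.162, 0.082])]
case top [(0.97, [0.561, -0.148, 0.088])]
lid scene [(0.81, [0.583, -0.153, 0.089])]
lid top [(0.8, [0.568, -0.145, 0.084])]
lid_tab scene [(0.84, [0.581, -0.147, 0.087]), (0.47, [0.515, -0.214, 0.097])]
lid_tab top [(0.84, [0.569, -0.15, 0.083]), (0.7, [0.75, 0.028, 0.037])]
latch scene [(0.74, [0.517, -0.209, 0.094])]
latch top []
latch_knob scene [(0.64, [0.514, -0.213, 0.09])]
latch_knob top []
panel scene [(0.89, [0.604, 0.245, 0.055]), (0.75, [0.503, 0.418, 0.092]), (0.61, [0.323, 0.249, 0.017])]
panel top [(0.7, [0.273, 0.258, 0.016]), (0.62, [0.578, 0.254, 0.023]), (0.6, [0.463, 0.422, 0.099])]
socket scene [(0.84, [0.384, 0.011, 0.036])]
socket top [(0.49, [0.369, 0.008, 0.032])]
plug scene [(0.74, [0.745, 0.11, 0.019]), (0.67, [0.517, -0.213, 0.094]), (0.33, [0.582, -0.155, 0.082])]
plug top []
bushing scene [(0.88, [0.409, 0.145, 0.019])]
bushing top [(0.45, [0.394, 0.142, 0.023])]
sleeve scene [(0.74, [0.765, 0.028, 0.03]), (0.68, [0.586, -0.154, 0.089]), (0.31, [0.406, 0.143, 0.019])]
sleeve top [(0.41, [0.569, -0.145, 0.085])]
[[ 0.      0.2646 -0.9644]
 [-0.0001 -0.9644 -0.2646]
 [-1.      0.0001 -0.    ]] [ 0.1654 -0.6027  0.2313] 1.1
[[ 0.4138  0.5943 -0.6896  1.1235]
 [ 0.9103 -0.2792  0.3057 -0.1671]
 [-0.0109 -0.7543 -0.6565  0.6526]
 [ 0.      0.      0.      1.    ]]
[[ 0.0013 -0.995   0.0997  0.4005]
 [-0.9998  0.0009  0.0217  0.0705]
 [-0.0217 -0.0997 -0.9948  1.4009]
 [ 0.      0.      0.      1.    ]]
```

View pics/s.png

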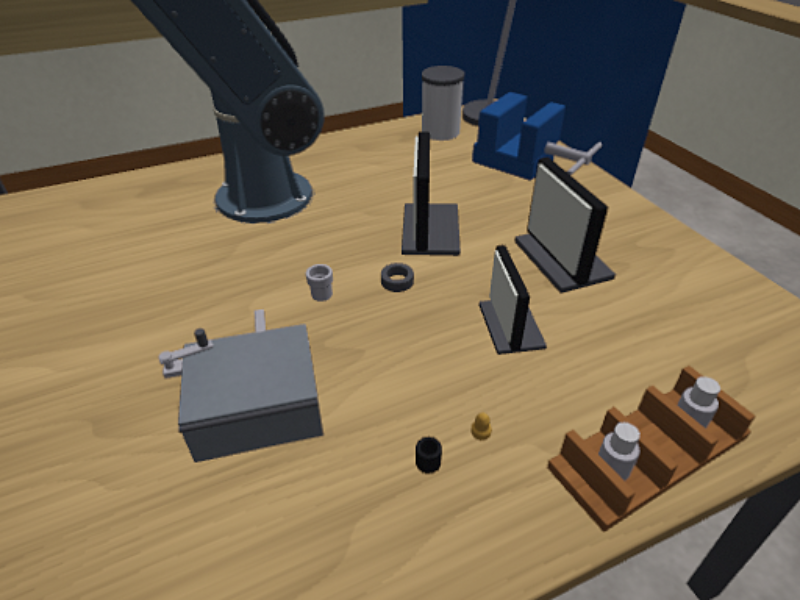

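View pics/t.png

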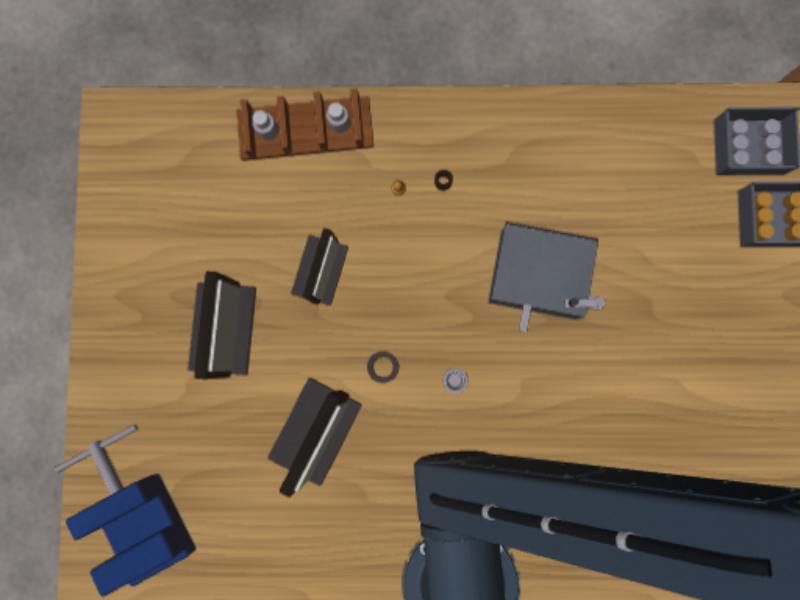

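The scene shows the grey case, closed, with its lever over the lid (scene 190,350; top 585,302) and its tab toward the robot (top 526,318).

Three things look like the panel, at top (320,268), (222,325) and (314,438). The smallest is at top (320,268), scene (510,300). I'll confirm it in an enlarged crop.

Run:
```python
from h import *
a=optics.read_camera("scene");b=optics.read_camera("top")
f=lambda im,x,y,w:cv2.resize(im[y:y+int(w*.75),x:x+w],(400,300),interpolation=cv2.INTER_CUBIC)
# case top, case scene ; panel top, panel scene
cv2.imwrite("pics/c.png",np.vstack([np.hstack([f(b,300,130,100),f(a,95,190,133)]),np.hstack([f(b,170,135,80),f(a,290,150,100)])]))
```

```text
(no output)
```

View pics/c.png

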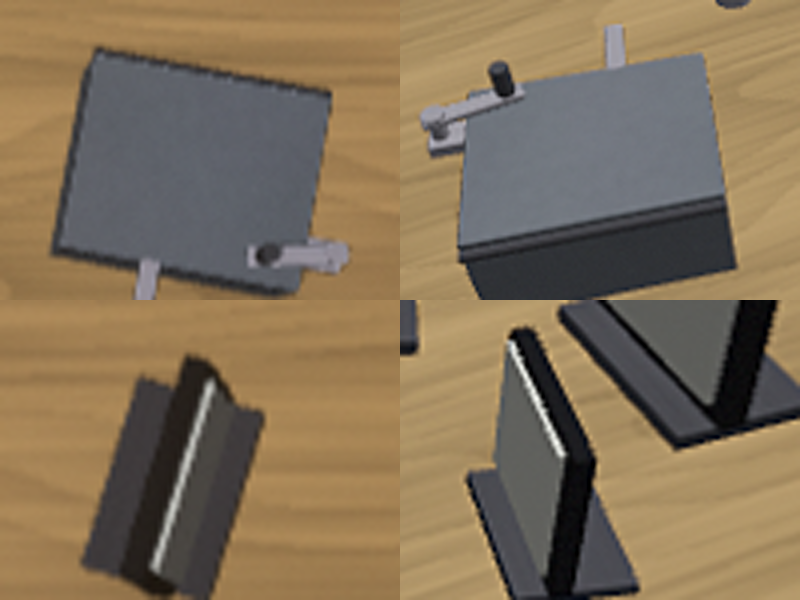

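The crop shows the smallest panel at top crop (185,480) and scene crop (545,460). Its white face looks roughly to -y, toward the case. Now I'll fit poses to the corner pixels.

Run:
```python
from h import *
from scipy.optimize import least_squares
def fit(model,obs,x0):
    def r(p):
        M=model(p);out=[]
        for c,n,uv in obs: out.append(pix(c,M[n])[0]-uv)
        return np.concatenate(out)
    s=least_squares(r,x0,loss="soft_l1");print(s.x,r(s.x).reshape(-1,2).round(1).tolist());return s.x
def Tf(p,P):
    P=np.array(P,float);c,s=np.cos(p[2]),np.sin(p[2]);return np.array([p[0]+c*P[0]-s*P[1],p[1]+s*P[0]+c*P[1],P[2]])
T=lambda x,y:("top",np.array([300+x/4,130+y/4])-.4); S=lambda x,y:("scene",np.array([95+x/3.008,190+y/3.008])-.4)
def case(p):
    h=p[3];return {k:Tf(p,v) for k,v in dict(fl=(70,85,h),fr=(70,-85,h),nr=(-70,-85,h),nl=(-70,85,h),tab=(-117,20,p[4])).items() for v in [np.array(v)*([.001,.001,1])]}
obs=[(*T(98,57),"fl"),(*T(330,97),"fr"),(*T(55,247),"nl"),(*S(70,94),"nr"),(*S(303,55),"nl"),(*S(325,200),"fl"),(*S(58,246),"fr"),(*S(215,26),"tab"),("top",np.array([524,330])*.64-.3,"tab")]
p=fit(case,obs,[.58,-.15,-.17,.083,.079])
for n,P in dict(tab=(-.1,.02,.079),hinge=(.07,0,.075)).items(): print(n,Tf(p,P))
# knob & pivot by triangulation
def tri(ta,sb):
    o1,d1=ray(*ta);o2,d2=ray(*sb);t=np.linalg.lstsq(np.c_[d1,-d2],o2-o1,rcond=None)[0];return (o1+d1*t[0]+o2+d2*t[1])/2, np.linalg.norm(o1+d1*t[0]-o2-d2*t[1])
for n,t,s in [("knobtop",T(267,252),S(97,67)),("pivot",T(342,255),S(35,115))]:
    P,e=tri(t,s);d=P-np.r_[p[:2],0];c,s_=np.cos(p[2]),np.sin(p[2]);print(n,P,e,"case frame",c*d[0]+s_*d[1],-s_*d[0]+c*d[1])
Tp=lambda x,y:("top",np.array([170+x/5,135+y/5])-.4); Sp=lambda x,y:("scene",np.array([290+x/4,150+y/4])-.4)
def pan(p):
    w=p[3];return {k:Tf(p,v) for k,v in dict(ta=(-.008,.055,.118),tb=(-.008,-.055,.118),f1=(-.028,w,.01),f2=(-.028,-w,.01),b1=(p[4],w,.01),b2=(p[4],-w,.01)).items()}
# face looks -y: panel x -> +y => yaw ~ 1.3 ; own +y -> -x
obs=[(*Tp(213,80),"tb"),(*Tp(155,270),"ta"),(*Tp(263,113),"f2"),(*Tp(140,77),"b2"),(*Tp(83,267),"b1"),(*Sp(110,42),"ta"),(*Sp(165,158),"tb"),(*Sp(67,175),"f1"),(*Sp(112,297),"f2"),(*Sp(236,288),"b2")]
p=fit(pan,obs,[.59,.25,1.3,.065,.028])
print("face",Tf(p,(-.008,0,.07)),"target",Tf(p,(-.068,0,.07)))
```

```text
Traceback (most recent call last):
TypeError: unhashable type: 'numpy.ndarray'
```

```bash
cat > fit.py <<'E'
from h import *
from scipy.optimize import least_squares
def fit(model,obs,x0):
    def r(p):
        M=model(p);out=[]
        for c,uv,n in obs: out.append(pix(c,M[n])[0]-uv)
        return np.concatenate(out)
    s=least_squares(r,x0,loss="soft_l1",x_scale=.01);print(s.x,r(s.x).reshape(-1,2).round(1).tolist());return s.x
def Tf(p,P):
    P=np.array(P,float);c,s=np.cos(p[2]),np.sin(p[2]);return np.array([p[0]+c*P[0]-s*P[1],p[1]+s*P[0]+c*P[1],P[2]])
E
python3 - <<'E'
from fit import *
T=lambda x,y:("top",np.array([300+x/4,130+y/4])-.4); S=lambda x,y:("scene",np.array([95+x/3.008,190+y/3.008])-.4)
def case(p):
    h=p[3];return {k:Tf(p,v) for k,v in dict(fl=(.07,.085,h),fr=(.07,-.085,h),nr=(-.07,-.085,h),nl=(-.07,.085,h),tab=(-.117,.020,p[4])).items()}
obs=[(*T(98,57),"fl"),(*T(330,97),"fr"),(*T(55,247),"nl"),(*S(70,94),"nr"),(*S(303,55),"nl"),(*S(325,200),"fl"),(*S(58,246),"fr"),(*S(215,26),"tab"),("top",np.array([524,330])*.64-.3,"tab")]
p=fit(case,obs,[.58,-.15,-.17,.083,.079])
for n,P in dict(tab=(-.1,.02,.079),hinge=(.07,0,.075)).items(): print(n,Tf(p,P))
def tri(ta,sb):
    o1,d1=ray(*ta);o2,d2=ray(*sb);t=np.linalg.lstsq(np.c_[d1,-d2],o2-o1,rcond=None)[0];return (o1+d1*t[0]+o2+d2*t[1])/2, np.linalg.norm(o1+d1*t[0]-o2-d2*t[1])
for n,t,s in [("knobtop",T(267,252),S(97,67)),("pivot",T(342,255),S(35,115))]:
    P,e=tri(t,s);d=P-np.r_[p[:2],0];c,s_=np.cos(p[2]),np.sin(p[2]);print(n,P,e,"case frame",c*d[0]+s_*d[1],-s_*d[0]+c*d[1])
Tp=lambda x,y:("top",np.array([170+x/5,135+y/5])-.4); Sp=lambda x,y:("scene",np.array([290+x/4,150+y/4])-.4)
def pan(p):
    w=p[3];return {k:Tf(p,v) for k,v in dict(ta=(-.008,.055,.118),tb=(-.008,-.055,.118),f1=(-.028,w,.01),f2=(-.028,-w,.01),b1=(p[4],w,.01),b2=(p[4],-w,.01)).items()}
for w in [0,1]:
  A,B=("tb","ta"),("f2","f1","b2","b1")
  # own +y -> -x : far end (+x) is -y ("tb")
  obs=[(*Tp(213,80),"tb"),(*Tp(155,270),"ta"),(*Tp(263,113),"f2"),(*Tp(140,77),"b2"),(*Tp(83,267),"b1"),(*Sp(110,42),"ta"),(*Sp(165,158),"tb"),(*Sp(67,175),"f1"),(*Sp(112,297),"f2"),(*Sp(236,288),"b2")]
  if w: obs=obs[:2]+obs[5:7]
  p=fit(pan,obs,[.59,.25,1.3,.065,.028])
  print("face",Tf(p,(-.008,0,.07)),"target",Tf(p,(-.068,0,.07)))
E
```

```text
[ 0.571  -0.1516 -0.1981  0.0791  0.0821] [[-1.0, -0.9], [0.1, 0.6], [0.5, -0.4], [0.0, 0.0], [0.3, 0.1], [-0.0, -0.8], [-0.4, 0.9], [-0.5, -0.1], [-1.4, 0.8]]
tab [ 0.4769 -0.1123  0.079 ]
hinge [ 0.6397 -0.1654  0.075 ]
knobtop [ 0.5107 -0.1951  0.1184] 0.0029506448524724326 case frame -0.05054198036995487 -0.05450020472613981
pivot [ 0.5111 -0.2476  0.0934] 0.005639825995645299 case frame -0.03982797319205163 -0.10594597520669696
[0.5785 0.2546 1.292  0.0588 0.0504] [[-0.7, -0.3], [-0.5, -0.4], [0.5, -0.0], [0.2, 0.1], [0.2, -0.5], [0.2, 0.0], [-0.3, -0.2], [-0.7, -0.7], [0.0, 0.5], [0.2, -0.9]]
face [0.5763 0.2469 0.07  ] target [0.5598 0.1892 0.07  ]
[0.5783 0.254  1.2964 0.065  0.028 ] [[-0.5, -0.3], [-0.2, -0.3], [-0.2, 0.1], [-0.5, -0.2]]
face [0.5761 0.2463 0.07  ] target [0.5599 0.1885 0.07  ]
```

Run:
```python
from h import *
for y in (0,np.pi): print(delta((.500,-.19,.24),down(y)))
print(bot.state()["joint_positions"])
```

```text
(array([  -8.6849, -309.4301, -431.8662]), array([-12.4424,   0.0001,   0.0002]))
(array([  -8.6849, -309.4301, -431.8662]), array([17.5576,  0.0002, -0.0001]))
[-1.4815  0.5275  1.4327 -0.      1.1814 -0.1785]
```

Request:
arm_command(
  moves=[
    {"linear": [-3, -31, -43], "delta_rot": [-1.15, 0, 0]},
    {"linear": [-5, -62, -86], "delta_rot": [-2.3, 0, 0]},
    {"linear": [-8, -93, -130], "delta_rot": [-3.45, 0, 0]},
    {"linear": [-8.7, -124, -173], "delta_rot": [-4.6, 0, 0]},
    {"linear": [-8.7, -155, -216], "delta_rot": [-5.75, 0, 0]},
    {"linear": [-8.7, -186, -259], "delta_rot": [-6.9, 0, 0]},
    {"linear": [-8.7, -217, -302], "delta_rot": [-8.05, 0, 0]},
    {"linear": [-8.7, -248, -345], "delta_rot": [-9.2, 0, 0]},
    {"linear": [-8.7, -279, -389], "delta_rot": [-10.35, 0, 0]},
    {"linear": [-8.7, -309.4, -431.9], "delta_rot": [-12.44, 0, 0]},
  ],
)

```text
t: 2.03
tool_pos: [0.4285, -0.2774, 0.2402]
orientation: [1.274, 1.165, -1.274]
ft_force: [0.7, -1.4, -0.3]
grip_width: 0.0854
```

Run:
```python
from h import *
a=optics.read_camera("wrist");cv2.imwrite("pics/w1.png",cv2.resize(a,(800,600)))
s=bot.state();print(s["tool_pos"],R.from_rotvec(s["orientation"]).as_matrix(),s["joint_positions"],s["t"])
print(np.array(optics.calibration("wrist")["cam_to_world"]))
for n in ["latch","lid_tab","case"]: print(n,[(q["p"],tow("wrist",q["centre"])) for q in optics.find_in("wrist",n)[:2]])
```

```text
[ 0.4323 -0.2708  0.2402] [[ 0.0036  0.9969 -0.0789]
 [ 0.0048 -0.0789 -0.9969]
 [-1.      0.0032 -0.0051]] [-0.7825  0.3616  1.7069  0.0068  1.074  -0.7068] 2.0833
[[ 0.9968 -0.0773 -0.0184  0.4373]
 [-0.0795 -0.9621 -0.2608 -0.2042]
 [ 0.0025  0.2614 -0.9652  0.3835]
 [ 0.      0.      0.      1.    ]]
latch [(0.91, array([ 0.5118, -0.2119,  0.0929]))]
lid_tab [(0.86, array([ 0.5704, -0.1796,  0.0834])), (0.59, array([ 0.5085, -0.2139,  0.0942]))]
case [(0.93, array([ 0.5629, -0.1846,  0.0787]))]
```

View pics/w1.png

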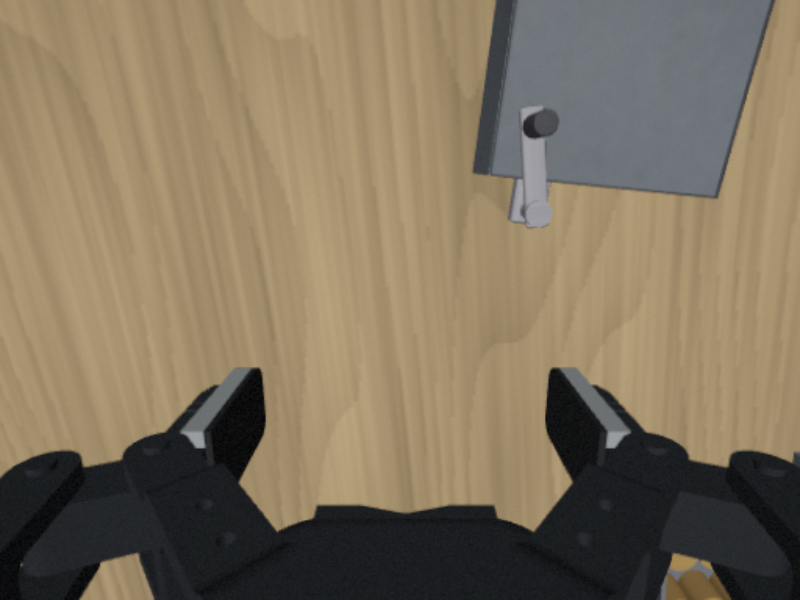

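Run:
```python
from h import *
optics.read_camera("wrist")
a=optics.read_camera("wrist");c=a[0:180,290:490];cv2.imwrite("pics/w2.png",cv2.resize(c,(660,594),interpolation=cv2.INTER_CUBIC))
s=bot.state();print(s["tool_pos"],s["qvel"].round(3) if hasattr(s["qvel"],"round") else s["qvel"],s["t"])
```

```text
[ 0.4272 -0.2799  0.24  ] [-0.026  0.004 -0.001  0.005  0.001 -0.   ] 2.3333
```

View pics/w2.png

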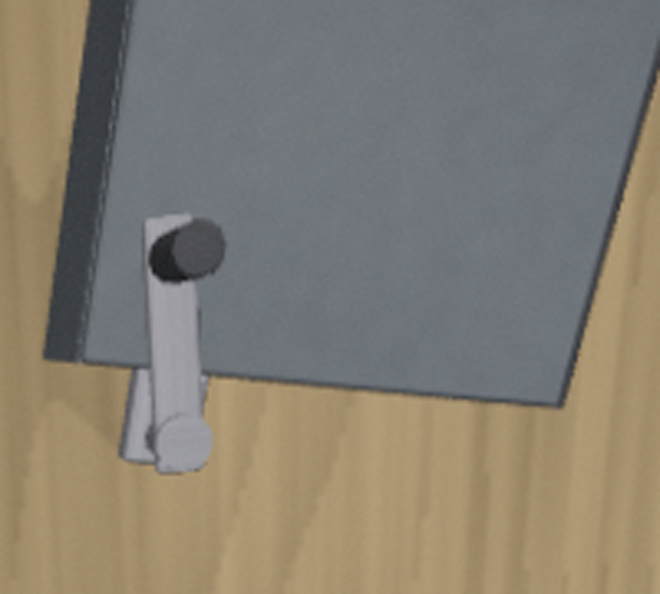

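Run:
```python
from h import *
g=lambda x,y,z:atz("wrist",(290+x/3.3-.35,y/3.3-.35),z)
print("knob",g(200,248,.119)); 
for z in (.093,.099): print("pivot",g(182,443,z))
n,f=g(82,360,.081),g(562,407,.081);print(n,f,np.linalg.norm(n-f),np.arctan2(*(f-n)[[1,0]]))
k=g(200,248,.119);print(delta((k[0],k[1],.16),down(0)))
k=g(200,248,.119);print(bot.state()["tool_pos"])
```

```text
knob [ 0.5102 -0.1964  0.119 ]
pivot [ 0.512  -0.2468  0.093 ]
pivot [ 0.5104 -0.2461  0.099 ]
[ 0.4866 -0.2213  0.081 ] [ 0.6258 -0.2488  0.081 ] 0.14195139562430317 -0.19499175016950648
(array([ 79.9242,  74.6639, -91.1141]), array([-0.9118,  0.0068,  0.0002]))
[ 0.4272 -0.2799  0.24  ]
```

Request:
arm_command(
  moves=[
    {"linear": [0, 20, -25], "delta_rot": [-0.3, 0, 0]},
    {"linear": [0, 40, -50], "delta_rot": [-0.6, 0, 0]},
    {"linear": [10, 60, -75], "delta_rot": [-0.91, 0, 0]},
    {"linear": [20, 74.7, -91.1], "delta_rot": [-0.91, 0, 0]},
    {"linear": [50, 74.7, -91.1], "delta_rot": [-0.91, 0, 0]},
    {"linear": [80, 74.7, -91.1], "delta_rot": [-0.91, 0, 0]},
    {"linear": [110, 74.7, -91.1], "delta_rot": [-0.91, 0, 0]},
    {"linear": [142, 74.7, -91.1], "delta_rot": [-0.91, 0, 0]},
    {"linear": [142, 74.7, -91.1], "delta_rot": [-0.91, 0, 0]},
    {"linear": [142, 74.7, -91.1], "delta_rot": [-0.91, 0, 0]},
  ],
  fingers=55,
  grip_force=20,
)

```text
t: 3.17
tool_pos: [0.5089, -0.1964, 0.0966]
orientation: [1.211, 1.213, -1.212]
ft_force: [1.0, 1.3, 0.8]
grip_width: 0.0466
```

Run:
```python
from h import *
s=bot.state();print(s["tool_pos"],R.from_rotvec(s["orientation"]).as_matrix(),s["joint_positions"],s["ft_force"],s["t"])
# arc rows in tool axes: about pivot, r=.0503, start lever angle 90.8deg
r=R.from_rotvec(s["orientation"]);r0=down(0)
pv=np.array([.511,-.2463,.098]);
for th in np.linspace(0,86,15):
    a=np.radians(90.8+th);P=pv+.0503*np.array([np.cos(a),np.sin(a),0]);d=r.inv().apply(P-s["tool_pos"])*1000
    print(th.round(1),d.round(1),((r.inv()*down(np.radians(th))).as_rotvec()/np.radians(6)).round(2))
```

```text
[ 0.5089 -0.1964  0.0966] [[-0.0037  1.     -0.002 ]
 [ 0.0022 -0.002  -1.    ]
 [-1.     -0.0037 -0.0022]] [-0.5732  0.6207  1.7436 -0.0002  0.7816 -0.5711] [1.0491 1.2755 0.8412] 3.1667
0.0 [-1.4  1.4 -0.4] [-0.02 -0.02  0.04]
6.1 [-1.4 -4.  -0.1] [-1.04 -0.02  0.03]
12.3 [-1.4 -9.3  0.9] [-2.07 -0.02  0.03]
18.4 [ -1.4 -14.4   2.4] [-3.09 -0.03  0.03]
24.6 [ -1.3 -19.4   4.5] [-4.11 -0.03  0.03]
30.7 [ -1.3 -24.2   7. ] [-5.14 -0.03  0.03]
36.9 [ -1.3 -28.6  10.1] [-6.16 -0.03  0.03]
43.0 [ -1.3 -32.7  13.6] [-7.19 -0.03  0.03]
49.1 [ -1.3 -36.4  17.6] [-8.21 -0.03  0.02]
55.3 [ -1.3 -39.6  21.9] [-9.23 -0.04  0.02]
61.4 [ -1.3 -42.3  26.5] [-10.26  -0.04   0.02]
67.6 [ -1.3 -44.6  31.4] [-11.28  -0.04   0.02]
73.7 [ -1.3 -46.3  36.5] [-12.3   -0.04   0.02]
79.9 [ -1.3 -47.4  41.8] [-13.33  -0.04   0.01]
86.0 [ -1.3 -48.   47.2] [-14.35  -0.04   0.01]
```

Request:
arm_command(
  moves=[
    {"linear": [0, 0, 0], "delta_rot": [0, 0, 0]},
    {"linear": [0, 0, 0], "delta_rot": [0, 0, 0]},
    {"linear": [0, 0, 0], "delta_rot": [0, 0, 0]},
    {"linear": [0, 0, 0], "delta_rot": [0, 0, 0]},
    {"linear": [0, 0, 0], "delta_rot": [0, 0, 0]},
    {"linear": [0, -4, -0.1], "delta_rot": [-1.03, 0, 0]},
    {"linear": [0, -9.3, 0.9], "delta_rot": [-2.05, 0, 0]},
    {"linear": [0, -14.4, 2.4], "delta_rot": [-3.08, 0, 0]},
    {"linear": [0, -19.4, 4.5], "delta_rot": [-4.1, 0, 0]},
    {"linear": [0, -24.2, 7], "delta_rot": [-5.12, 0, 0]},
  ],
  fingers=10,
  grip_force=20,
)

```text
t: 4.0
tool_pos: [0.4876, -0.2027, 0.0998]
orientation: [0.801, 1.414, -0.8]
ft_force: [0.8, 1.4, 8.0]
grip_width: 0.0132
```

Run:
```python
from h import *
s=bot.state();print(s["tool_pos"],R.from_rotvec(s["orientation"]).as_matrix(),s["ft_force"],s["grip_width"])
r=down(np.radians(30.7))
pv=np.array([.511,-.2463,.098]);f=lambda th:pv+.0503*np.array([np.cos(np.radians(90.8+th)),np.sin(np.radians(90.8+th)),0])
for th in np.linspace(30.7,86,10): print(th.round(1),(r.inv().apply(f(th)-f(30.7))*1000).round(1),((30.7-th)/6).round(2))
```

```text
[ 0.4876 -0.2027  0.0998] [[ 0.0041  0.8563  0.5164]
 [-0.0018  0.5164 -0.8563]
 [-1.      0.0025  0.0037]] [0.8407 1.4353 8.0273] 0.013194040246057135
30.7 [0. 0. 0.] 0.0
36.8 [ 0.  -5.4  0.4] -1.02
43.0 [  0.  -10.7   1.3] -2.05
49.1 [  0.  -15.9   2.8] -3.07
55.3 [  0.  -20.9   4.8] -4.1
61.4 [  0.  -25.6   7.4] -5.12
67.6 [  0.  -30.   10.5] -6.14
73.7 [  0.  -34.1  14. ] -7.17
79.9 [  0.  -37.8  17.9] -8.19
86.0 [  0.  -41.   22.2] -9.22
```

Request:
arm_command(
  moves=[
    {"linear": [-3, -5.4, 0.4], "delta_rot": [-1.02, 0, 0]},
    {"linear": [-3, -10.7, 1.3], "delta_rot": [-2.05, 0, 0]},
    {"linear": [-3, -15.9, 2.8], "delta_rot": [-3.07, 0, 0]},
    {"linear": [-3, -20.9, 4.8], "delta_rot": [-4.1, 0, 0]},
    {"linear": [-3, -25.6, 7.4], "delta_rot": [-5.12, 0, 0]},
    {"linear": [-3, -30, 10.5], "delta_rot": [-6.14, 0, 0]},
    {"linear": [-3, -34.1, 14], "delta_rot": [-7.17, 0, 0]},
    {"linear": [-3, -37.8, 17.9], "delta_rot": [-8.19, 0, 0]},
    {"linear": [-3, -41, 22.2], "delta_rot": [-9.22, 0, 0]},
    {"linear": [-3, -41, 22.2], "delta_rot": [-9.22, 0, 0]},
  ],
)

```text
t: 4.83
tool_pos: [0.4628, -0.2426, 0.1006]
orientation: [0.053, 1.569, -0.052]
ft_force: [2.6, 1.0, -5.8]
grip_width: 0.0131
```

Run:
```python
from h import *
for _ in range(3): optics.read_camera("wrist")
s=bot.state();print(s["t"],s["tool_pos"],R.from_rotvec(s["orientation"]).as_matrix(),s["ft_force"],s["grip_width"],s["joint_positions"])
d=s["tool_pos"][:2]-np.array([.511,-.2463]);print("latch est",np.arctan2(d[1],d[0])-np.pi/2+.1955, np.linalg.norm(d))
```

```text
4.9833 [ 0.4628 -0.2422  0.1007] [[ 0.0008  0.0703  0.9975]
 [-0.0001  0.9975 -0.0703]
 [-1.      0.      0.0008]] [ 3.1627  0.8861 -7.9351] 0.012524600117732043 [-0.6965  0.5914  1.8033  0.0007  0.7461 -2.1974]
latch est 1.6805306761475278 0.048347100342750166
```

Request:
arm_command(
  moves=[
    {"linear": [0, 0, 0], "delta_rot": [0, 0, 0]},
    {"linear": [0, 0, 0], "delta_rot": [0, 0, 0]},
    {"linear": [0, 0, 0], "delta_rot": [0, 0, 0]},
    {"linear": [-30, 0, 0], "delta_rot": [0, 0, 0]},
    {"linear": [-65, 0, 0], "delta_rot": [0, 0, 0]},
    {"linear": [-70, 33, 2], "delta_rot": [0.4, 0, 0]},
    {"linear": [-70, 66, 4], "delta_rot": [0.8, 0, 0]},
    {"linear": [-70, 99, 6], "delta_rot": [1.2, 0, 0]},
    {"linear": [-70, 131.9, 7.1], "delta_rot": [1.2, 0, 0]},
    {"linear": [-70, 131.9, 7.1], "delta_rot": [1.2, 0, 0]},
  ],
  fingers=55,
)

```text
t: 5.82
tool_pos: [0.4769, -0.1059, 0.1713]
orientation: [0.151, 1.568, -0.147]
ft_force: [-1.1, 0.2, -0.0]
grip_width: 0.0468
```

Run:
```python
from h import *
for _ in range(2): a=optics.read_camera("wrist")
a=optics.read_camera("wrist");cv2.imwrite("pics/w3.png",cv2.resize(a,(800,600)))
s=bot.state();print(s["t"],s["tool_pos"],R.from_rotvec(s["orientation"]).as_matrix(),s["ft_force"],s["grip_width"])
print("pred tab pt/end px(800):",pix("wrist",[[.4771,-.1124,.083],[.4604,-.1091,.083],[.5065,-.1182,.083]])*1.5625)
print(delta((.4771,-.1124,.062),down(np.radians(78.8))))
```

```text
5.9667 [ 0.4787 -0.1114  0.1714] [[ 0.0008  0.1913  0.9815]
 [-0.001   0.9815 -0.1913]
 [-1.     -0.0008  0.001 ]] [ 0.7146 -1.2188 -0.2025] 0.046818556358259995
pred tab pt/end px(800): [[402.3072 298.4235]
 [402.3289 265.7599]
 [402.2873 353.0425]]
(array([109.3686,  -1.2123,  -1.4767]), array([0.0287, 0.0098, 0.0078]))
```

View pics/w3.png

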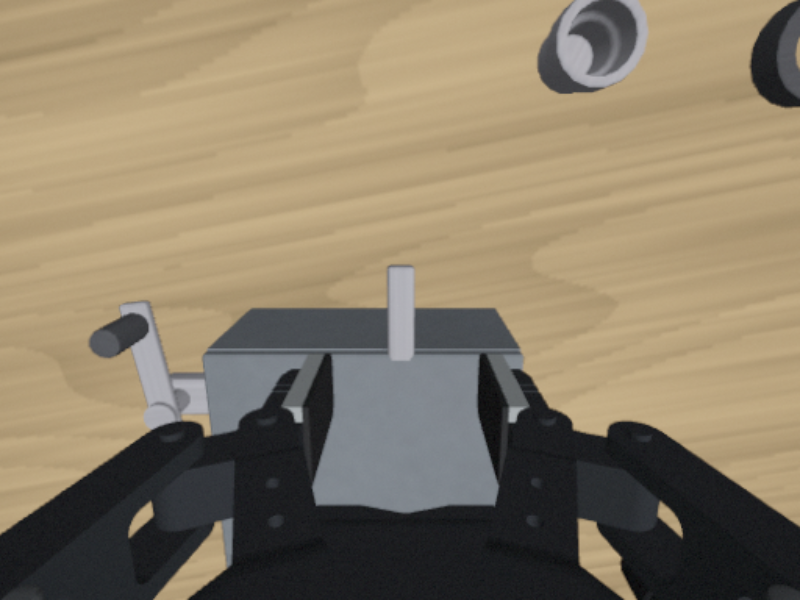

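Request:
arm_command(
  moves=[
    {"linear": [30, -1.2, -1.5], "delta_rot": [0, 0, 0]},
    {"linear": [60, -1.2, -1.5], "delta_rot": [0, 0, 0]},
    {"linear": [90, -1.2, -1.5], "delta_rot": [0, 0, 0]},
    {"linear": [109, -1.2, -1.5], "delta_rot": [0, 0, 0]},
    {"linear": [109, -1.2, -1.5], "delta_rot": [0, 0, 0]},
    {"linear": [109, -1.2, -1.5], "delta_rot": [0, 0, 0]},
    {"linear": [109, -1.2, -1.5], "delta_rot": [0, 0, 0]},
    {"linear": [109, -1.2, -1.5], "delta_rot": [0, 0, 0]},
    {"linear": [109, -1.2, -1.5], "delta_rot": [0, 0, 0]},
    {"linear": [109, -1.2, -1.5], "delta_rot": [0, 0, 0]},
  ],
)

```text
t: 6.8
tool_pos: [0.4775, -0.1126, 0.0631]
orientation: [0.151, 1.563, -0.153]
ft_force: [0.5, 1.0, -0.0]
grip_width: 0.0469
```

Request:
arm_command(
  moves=[
    {"linear": [0, 0, 0], "delta_rot": [0, 0, 0]},
    {"linear": [0, 0, 0], "delta_rot": [0, 0, 0]},
    {"linear": [0, 0, 0], "delta_rot": [0, 0, 0]},
    {"linear": [0, 0, 0], "delta_rot": [0, 0, 0]},
    {"linear": [0, 0, 0], "delta_rot": [0, 0, 0]},
    {"linear": [0, 0, 0], "delta_rot": [0, 0, 0]},
    {"linear": [0, 0, 0], "delta_rot": [0, 0, 0]},
    {"linear": [0, 0, 0], "delta_rot": [0, 0, 0]},
    {"linear": [-5, 0, 0.1], "delta_rot": [0, 0, 0]},
    {"linear": [-10, 0, 0.3], "delta_rot": [0, 0, 0]},
  ],
  fingers=10,
  grip_force=30,
)

```text
t: 7.63
tool_pos: [0.4774, -0.1125, 0.0717]
orientation: [0.152, 1.565, -0.152]
ft_force: [1.5, -3.4, -4.6]
grip_width: 0.0135
```

Run:
```python
from h import *
s=bot.state();print(s["t"],s["tool_pos"],R.from_rotvec(s["orientation"]).as_matrix(),s["ft_force"],s["grip_width"])
a0=np.arcsin(10/170)
for k in range(2):
  st=a0 if k==0 else a0+np.radians(46)
  for a in st+np.radians(4.6)*np.arange(11): print(np.degrees(a).round(1),[round(-170*(np.sin(a)-np.sin(st)),1),0,round(170*(np.cos(st)-np.cos(a)),1)])
```

```text
7.6333 [ 0.4774 -0.1125  0.0717] [[ 0.0001  0.1925  0.9813]
 [-0.0001  0.9813 -0.1925]
 [-1.     -0.0001  0.0002]] [ 1.5172 -3.4381 -4.5932] 0.013470691503580545
3.4 [np.float64(-0.0), 0, np.float64(0.0)]
8.0 [np.float64(-13.6), 0, np.float64(1.3)]
12.6 [np.float64(-27.0), 0, np.float64(3.8)]
17.2 [np.float64(-40.2), 0, np.float64(7.3)]
21.8 [np.float64(-53.1), 0, np.float64(11.8)]
26.4 [np.float64(-65.5), 0, np.float64(17.4)]
31.0 [np.float64(-77.5), 0, np.float64(23.9)]
35.6 [np.float64(-88.9), 0, np.float64(31.4)]
40.2 [np.float64(-99.7), 0, np.float64(39.8)]
44.8 [np.float64(-109.7), 0, np.float64(49.0)]
49.4 [np.float64(-119.0), 0, np.float64(59.0)]
49.4 [np.float64(-0.0), 0, np.float64(0.0)]
54.0 [np.float64(-8.5), 0, np.float64(10.7)]
58.6 [np.float64(-16.0), 0, np.float64(22.1)]
63.2 [np.float64(-22.7), 0, np.float64(34.0)]
67.8 [np.float64(-28.3), 0, np.float64(46.4)]
72.4 [np.float64(-33.0), 0, np.float64(59.2)]
77.0 [np.float64(-36.6), 0, np.float64(72.4)]
81.6 [np.float64(-39.1), 0, np.float64(85.8)]
86.2 [np.float64(-40.6), 0, np.float64(99.3)]
90.8 [np.float64(-41.0), 0, np.float64(113.0)]
95.4 [np.float64(-40.2), 0, np.float64(126.6)]
```

Request:
arm_command(
  moves=[
    {"linear": [-13.6, 0, 1.3], "delta_rot": [0, 0, 0]},
    {"linear": [-27, 0, 3.8], "delta_rot": [0, 0, 0]},
    {"linear": [-40.2, 0, 7.3], "delta_rot": [0, 0, 0]},
    {"linear": [-53.1, 0, 11.8], "delta_rot": [0, 0, 0]},
    {"linear": [-65.5, 0, 17.4], "delta_rot": [0, 0, 0]},
    {"linear": [-77.5, 0, 23.9], "delta_rot": [0, 0, 0]},
    {"linear": [-88.9, 0, 31.4], "delta_rot": [0, 0, 0]},
    {"linear": [-99.7, 0, 39.8], "delta_rot": [0, 0, 0]},
    {"linear": [-109.7, 0, 49], "delta_rot": [0, 0, 0]},
    {"linear": [-119, 0, 59], "delta_rot": [0, 0, 0]},
  ],
)

```text
t: 8.47
tool_pos: [0.5348, -0.1236, 0.1904]
orientation: [0.152, 1.567, -0.152]
ft_force: [4.0, -3.1, -10.1]
grip_width: 0.0132
```

Request:
arm_command(
  moves=[
    {"linear": [-8.5, 0, 10.7], "delta_rot": [0, 0, 0]},
    {"linear": [-16, 0, 22.1], "delta_rot": [0, 0, 0]},
    {"linear": [-22.7, 0, 34], "delta_rot": [0, 0, 0]},
    {"linear": [-28.3, 0, 46.4], "delta_rot": [0, 0, 0]},
    {"linear": [-33, 0, 59.2], "delta_rot": [0, 0, 0]},
    {"linear": [-36.6, 0, 72.4], "delta_rot": [0, 0, 0]},
    {"linear": [-39.1, 0, 85.8], "delta_rot": [0, 0, 0]},
    {"linear": [-40.6, 0, 99.3], "delta_rot": [0, 0, 0]},
    {"linear": [-41, 0, 113], "delta_rot": [0, 0, 0]},
    {"linear": [-40.2, 0, 126.6], "delta_rot": [0, 0, 0]},
  ],
)

```text
t: 9.3
tool_pos: [0.6571, -0.1474, 0.2309]
orientation: [0.153, 1.572, -0.151]
ft_force: [-2.7, -0.6, 1.6]
grip_width: 0.0134
```

Run:
```python
from h import *
for _ in range(2): a=optics.read_camera("scene")
s=bot.state();print(s["t"],s["tool_pos"],R.from_rotvec(s["orientation"]).as_matrix(),s["ft_force"],s["grip_width"])
d=s["tool_pos"]+[0,0,.018]-np.array([.640,-.165,.075]);print("lid est deg",np.degrees(np.arctan2(d[2],-(d[0]*.981-d[1]*.194))))
```

```text
9.4 [ 0.6592 -0.1478  0.2307] [[-0.0019  0.1922  0.9813]
 [ 0.0008  0.9813 -0.1922]
 [-1.      0.0004 -0.0021]] [-0.5119 -0.3543  1.2002] 0.01298817903358929
lid est deg 95.10180775514294
```

Request:
arm_command(
  moves=[
    {"linear": [0, 0, 0], "delta_rot": [0, 0, 0]},
    {"linear": [0, 0, 0], "delta_rot": [0, 0, 0]},
    {"linear": [0, 0, 0], "delta_rot": [0, 0, 0]},
    {"linear": [-20, 0, 0], "delta_rot": [0, 0, 0]},
    {"linear": [-50, 0, 0], "delta_rot": [0, 0, 0]},
    {"linear": [-70, 0, 0], "delta_rot": [0, 0, 0]},
    {"linear": [-70, -6, -33], "delta_rot": [0, 0, 0]},
    {"linear": [-70, -12, -65], "delta_rot": [0, 0, 0]},
    {"linear": [-60, -19, -97], "delta_rot": [0, 0, 0]},
    {"linear": [-50, -19, -97], "delta_rot": [0, 0, 0]},
  ],
  fingers=50,
)

```text
t: 10.23
tool_pos: [0.5532, -0.146, 0.2809]
orientation: [0.154, 1.572, -0.152]
ft_force: [-0.8, -0.1, -0.3]
grip_width: 0.0431
```

Run:
```python
from h import *
for _ in range(3): b=optics.read_camera("scene")
a=optics.read_camera("wrist")
cv2.imwrite("pics/w4.png",np.vstack([cv2.resize(a,(400,300)),cv2.resize(b[150:330,60:300],(400,300))]))
s=bot.state();print(s["t"],s["tool_pos"],R.from_rotvec(s["orientation"]).as_matrix(),s["ft_force"],s["grip_width"])
for c in ("wrist","scene"):
  for n in ["filter_mid","blank_mid","lid","latch"]: print(c,n,[(round(q["p"],2),tow(c,q["centre"])) for q in optics.find_in(c,n)[:2]])
for sg in (1,-1): 
  P=np.array([.5573+sg*.0068,-.149+sg*.0343]);print(P,pix("wrist",[[*P,.062],[*P,.034]])*400/512)
```

```text
10.4333 [ 0.5613 -0.1482  0.2817] [[ 0.002   0.1925  0.9813]
 [-0.0005  0.9813 -0.1925]
 [-1.     -0.0001  0.002 ]] [ 0.1123  0.0248 -0.7847] 0.04318814846468241
wrist filter_mid [(0.86, array([ 0.5625, -0.1128,  0.0526])), (0.46, array([ 0.5464, -0.1767,  0.0393]))]
wrist blank_mid [(0.64, array([ 0.5474, -0.1793,  0.0368]))]
wrist lid [(0.59, array([ 0.6416, -0.1657,  0.1714]))]
wrist latch [(0.89, array([ 0.4816, -0.242 ,  0.0924]))]
scene filter_mid []
scene blank_mid []
scene lid [(0.6, array([ 0.6522, -0.1716,  0.159 ]))]
scene latch [(0.56, array([ 0.6441, -0.1681,  0.1346])), (0.42, array([ 0.4704, -0.242 ,  0.0992]))]
[ 0.5641 -0.1147] [[223.8018 125.1247]
 [222.3374 122.1886]]
[ 0.5505 -0.1833] [[178.8193 125.0417]
 [180.4434 122.1111]]
```

View pics/w4.png

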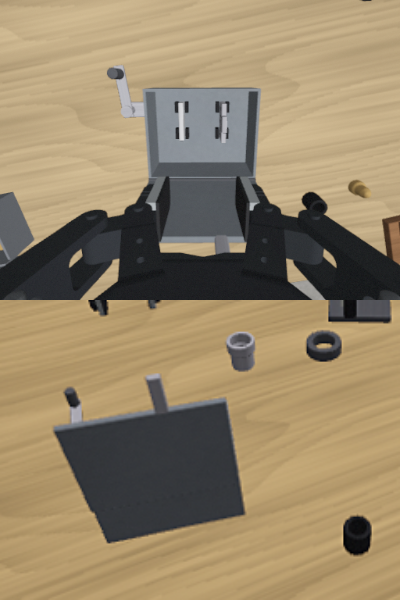

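Wrist crop: the filter plate with its tab is in the +y slot at (223,122), the blank at (181,120), and the lever points clear at (120,90). The scene crop shows the lid upright. Now going down over the filter's tab.

Request:
arm_command(
  moves=[
    {"linear": [0, 20, -2], "delta_rot": [0, 0, 0]},
    {"linear": [30, 33.4, -3.8], "delta_rot": [0, 0, 0]},
    {"linear": [65, 33.4, -3.8], "delta_rot": [0, 0, 0]},
    {"linear": [100, 33.4, -3.8], "delta_rot": [0, 0, 0]},
    {"linear": [135, 33.4, -3.8], "delta_rot": [0, 0, 0]},
    {"linear": [170, 33.4, -3.8], "delta_rot": [0, 0, 0]},
    {"linear": [200, 33.4, -3.8], "delta_rot": [0, 0, 0]},
    {"linear": [225, 33.4, -3.8], "delta_rot": [0, 0, 0]},
    {"linear": [245, 33.4, -3.8], "delta_rot": [0, 0, 0]},
    {"linear": [245, 33.4, -3.8], "delta_rot": [0, 0, 0]},
  ],
)

```text
t: 11.67
tool_pos: [0.5605, -0.1135, 0.0321]
orientation: [0.154, 1.573, -0.15]
ft_force: [-0.1, -0.6, 0.2]
grip_width: 0.0426
```

Run:
```python
from h import *
for _ in range(2): optics.read_camera("top")
s=bot.state();print(s["t"],s["tool_pos"],s["ft_force"],delta((.564,-.1147,.036),down(np.radians(78.8))))
```

```text
11.7667 [ 0.563  -0.1144  0.0357] [-0.3752  0.3463  0.1867] (array([-0.309 , -0.125 ,  1.0364]), array([ 0.0183, -0.0113, -0.0026]))
```

Request:
arm_command(
  moves=[
    {"linear": [0, 0, 0], "delta_rot": [0, 0, 0]},
    {"linear": [0, 0, 0], "delta_rot": [0, 0, 0]},
    {"linear": [0, 0, 0], "delta_rot": [0, 0, 0]},
    {"linear": [0, 0, 0], "delta_rot": [0, 0, 0]},
    {"linear": [0, 0, 0], "delta_rot": [0, 0, 0]},
    {"linear": [0, 0, 0], "delta_rot": [0, 0, 0]},
    {"linear": [0, 0, 0], "delta_rot": [0, 0, 0]},
    {"linear": [0, 0, 0], "delta_rot": [0, 0, 0]},
    {"linear": [0, 0, 0], "delta_rot": [0, 0, 0]},
    {"linear": [-5, 0, 0], "delta_rot": [0, 0, 0]},
  ],
  fingers=0,
  grip_force=50,
)

```text
t: 12.6
tool_pos: [0.563, -0.1145, 0.0415]
orientation: [0.152, 1.565, -0.152]
ft_force: [-0.1, 1.0, -0.7]
grip_width: 0.0074
```

Request:
arm_command(
  moves=[
    {"linear": [-10, 0, 0], "delta_rot": [0, 0, 0]},
    {"linear": [-20, 0, 0], "delta_rot": [0, 0, 0]},
    {"linear": [-35, 0, 0], "delta_rot": [0, 0, 0]},
    {"linear": [-50, 0, 0], "delta_rot": [0, 0, 0]},
    {"linear": [-70, 0, 0], "delta_rot": [0, 0, 0]},
    {"linear": [-90, 0, 0], "delta_rot": [0, 0, 0]},
    {"linear": [-110, 0, 0], "delta_rot": [0, 0, 0]},
    {"linear": [-130, 0, 0], "delta_rot": [0, 0, 0]},
    {"linear": [-140, 0, 0], "delta_rot": [0, 0, 0]},
    {"linear": [-140, 0, 0], "delta_rot": [0, 0, 0]},
  ],
)

```text
t: 13.43
tool_pos: [0.5645, -0.115, 0.1842]
orientation: [0.15, 1.56, -0.153]
ft_force: [0.3, -0.6, -1.1]
grip_width: 0.0068
```

Run:
```python
from h import *
for _ in range(2): optics.read_camera("wrist")
s=bot.state();print(s["t"],s["tool_pos"],s["ft_force"],s["grip_width"])
r=R.from_rotvec(s["orientation"]);print(r.as_matrix())
for c in ("wrist","scene","top"):
  if c!="wrist": optics.read_camera(c)
  for n in ("filter_mid","panel"): print(c,n,[(round(q["p"],2),tow(c,q["centre"])) for q in optics.find_in(c,n)[:2]])
# via point: plate 130 mm before face, then target
print(delta((.540,.115,.18),down(1.294)));print(delta((.560,.189,.075),down(1.294)))
```

```text
13.5333 [ 0.5627 -0.1143  0.1812] [-0.0395  0.6514 -1.402 ] 0.006618361753521006
[[ 0.0001  0.1924  0.9813]
 [-0.      0.9813 -0.1924]
 [-1.      0.      0.0001]]
wrist filter_mid [(0.91, array([ 0.55  , -0.11  ,  0.1955]))]
wrist panel []
scene filter_mid [(0.65, array([ 0.5815, -0.1187,  0.1903]))]
scene panel [(0.84, array([0.6068, 0.2443, 0.0533])), (0.57, array([0.4989, 0.419 , 0.0872]))]
top filter_mid [(0.57, array([ 0.6563, -0.0913,  0.1617]))]
top panel [(0.83, array([0.2697, 0.2726, 0.0175])), (0.68, array([0.578 , 0.2551, 0.0232]))]
(array([  0.5236, 220.6869, -66.4383]), array([ 0.7939, -0.013 , -0.0023]))
(array([105.5387, 297.1217, -60.9119]), array([ 0.7939, -0.013 , -0.0023]))
```

Request:
arm_command(
  moves=[
    {"linear": [0, 20, -5], "delta_rot": [0, 0, 0]},
    {"linear": [0, 45, -13], "delta_rot": [0.1, 0, 0]},
    {"linear": [0, 72, -21], "delta_rot": [0.2, 0, 0]},
    {"linear": [0, 100, -30], "delta_rot": [0.3, 0, 0]},
    {"linear": [0, 128, -38], "delta_rot": [0.4, 0, 0]},
    {"linear": [0, 156, -47], "delta_rot": [0.5, 0, 0]},
    {"linear": [0, 184, -55], "delta_rot": [0.6, 0, 0]},
    {"linear": [0, 205, -62], "delta_rot": [0.79, 0, 0]},
    {"linear": [0, 220, -66], "delta_rot": [0.79, 0, 0]},
    {"linear": [0, 220, -66], "delta_rot": [0.79, 0, 0]},
  ],
)

```text
t: 14.77
tool_pos: [0.5397, 0.1172, 0.1809]
orientation: [0.215, 1.561, -0.213]
ft_force: [0.6, -0.2, -0.7]
grip_width: 0.007
```

Run:
```python
from h import *
for _ in range(2): optics.read_camera("wrist")
a=optics.read_camera("wrist");cv2.imwrite("pics/w5.png",cv2.resize(a,(800,600)))
s=bot.state();print(s["t"],s["tool_pos"],s["ft_force"],s["grip_width"])
r=R.from_rotvec(s["orientation"]);print(r.as_matrix())
c,sn=np.cos(1.294),np.sin(1.294);X=np.array([c,sn,0]);Y=np.array([-sn,c,0]);o=np.array([.5784,.2543,0])
C=lambda x,y,z:o+X*x+Y*y+np.array([0,0,z])
print("pred face corners",pix("wrist",[C(-.008,y,z) for y,z in((.055,.118),(-.055,.118),(.055,.022),(-.055,.022))])*1.5625, "top back",pix("wrist",[C(.008,.065,.122),C(.008,-.065,.122)])*1.5625)
t=s["tool_pos"];print("plate bottom corners",pix("wrist",[t+Y*y+np.array([0,0,z]) for y in(-.032,.032) for z in (-.032,)])*1.5625)
print(delta((.560,.189,.076),down(1.294)))
```

```text
14.9167 [0.5407 0.1138 0.181 ] [ 0.6811 -0.3885 -1.0306] 0.006892890492318307
[[ 0.      0.2723  0.9622]
 [-0.0005  0.9622 -0.2723]
 [-1.     -0.0005  0.0001]]
pred face corners [[730.3617 188.2897]
 [688.3676 420.9093]
 [626.6005 181.0714]
 [606.0703 346.8581]] top back [[782.0497 163.1881]
 [723.9574 444.232 ]]
plate bottom corners [[404.6304 413.5556]
 [404.6823 261.5399]]
(array([104.9375,  77.6169,  -1.9164]), array([0.0096, 0.0013, 0.0044]))
```

View pics/w5.png

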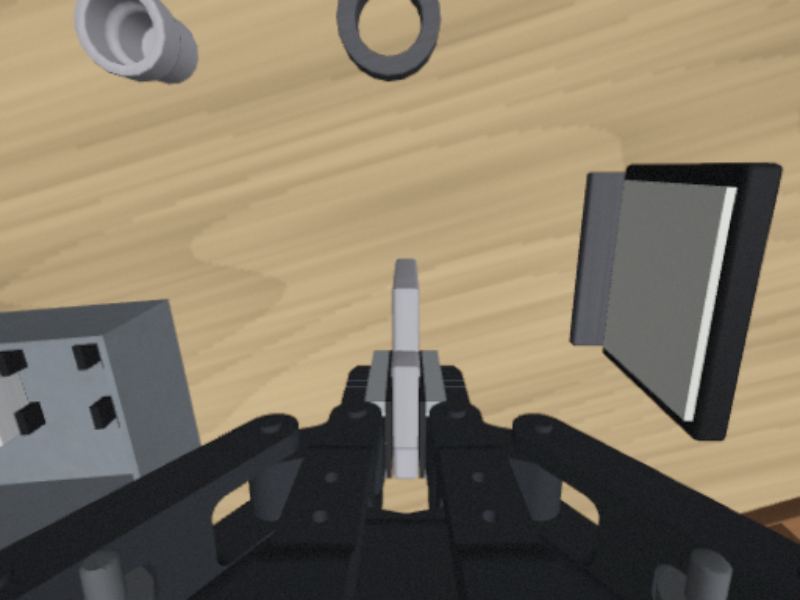

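The view shows the plate upright and well gripped at (405,370), and the panel where predicted (white face corners 735,188 and 690,420). Moving to the hold pose.

Request:
arm_command(
  moves=[
    {"linear": [15, 10, 0], "delta_rot": [0, 0, 0]},
    {"linear": [32, 22, -1], "delta_rot": [0, 0, 0]},
    {"linear": [50, 35, -1], "delta_rot": [0, 0, 0]},
    {"linear": [68, 48, -2], "delta_rot": [0, 0, 0]},
    {"linear": [84, 60, -2], "delta_rot": [0, 0, 0]},
    {"linear": [96, 70, -2], "delta_rot": [0, 0, 0]},
    {"linear": [103, 76, -2], "delta_rot": [0, 0, 0]},
    {"linear": [104, 77, -2], "delta_rot": [0, 0, 0]},
    {"linear": [104, 77, -2], "delta_rot": [0, 0, 0]},
    {"linear": [104, 77, -2], "delta_rot": [0, 0, 0]},
  ],
)

```text
t: 15.75
tool_pos: [0.5602, 0.1882, 0.0777]
orientation: [0.217, 1.559, -0.217]
ft_force: [0.5, 0.3, -0.6]
grip_width: 0.0072
```

Run:
```python
from h import *
for _ in range(4): b=optics.read_camera("scene")
t=optics.read_camera("top")
cv2.imwrite("pics/f.png",np.hstack([cv2.resize(b[100:325,100:400],(600,450)),cv2.resize(t[110:260,170:270],(200,300))[:300].copy() if 0 else cv2.copyMakeBorder(cv2.resize(t[120:220,170:270],(200,200)),0,250,0,0,cv2.BORDER_CONSTANT)]))
s=bot.state();print(s["t"],s["tool_pos"],s["ft_force"],s["grip_width"],np.abs(s["qvel"]).max())
d=s["tool_pos"]-np.array([.5762,.2466,.07]);c,sn=np.cos(1.294),np.sin(1.294)
print("plate in face frame",d[0]*c+d[1]*sn,-d[0]*sn+d[1]*c,d[2]-.003, R.from_rotvec(s["orientation"]).as_matrix())
for k,n in (("scene","filter_mid"),("top","filter_mid"),("scene","lid")): print(k,n,[(round(q["p"],2),tow(k,q["centre"])) for q in optics.find_in(k,n)[:2]])
```

```text
16.0 [0.56   0.1884 0.0779] [ 0.1611  0.1417 -0.8359] 0.006838166942394031 0.0030832494900414602
plate in face frame -0.060362195542142644 -0.0003242754507328891 0.00486812616959201 [[ 0.0012  0.2733  0.9619]
 [ 0.0001  0.9619 -0.2733]
 [-1.      0.0004  0.0012]]
scene filter_mid []
top filter_mid []
scene lid [(0.78, array([ 0.6545, -0.1679,  0.1612]))]
```

View pics/f.png

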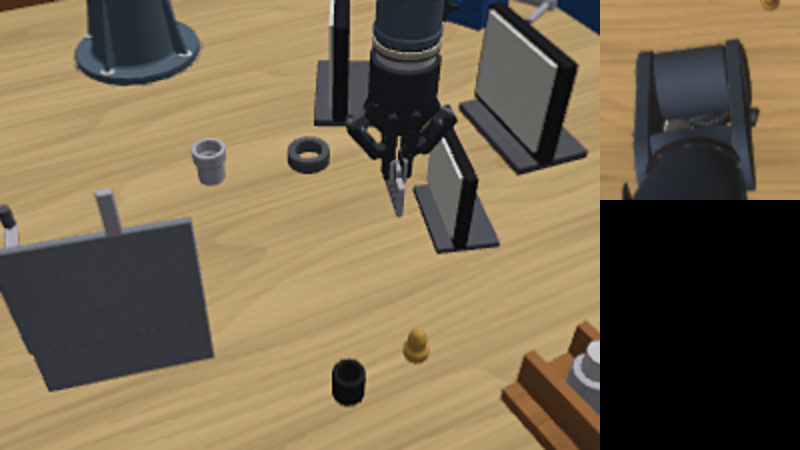

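The plate (398,185) hangs before the small panel's face (455,180) with clear space between. The lid is upright, the lever clear, and the loose parts undisturbed. Handing in.

```bash
python3 -c "
from h import *
print(hand_in());print(bot.state()['t'])"
```

```text
the job is handed in; nothing more can be done
None
the job is handed in; nothing more can be done
```

I swung the latch clear, opened the lid and drew the filter plate out. I handed the job in at about 16 s, still holding the plate in front of the smallest panel; `hand_in()` gives no verdict.

My last checks, worked out from the tool pose and my camera fits:

- **Latch:** about 1.68 rad, pointing clear of the lid.
- **Lid:** about 95° open, and upright in the last picture.
- **Plate position:** its centre is about 60 mm off the face, within 1 mm sideways and about 5 mm above the face centre.
- **Plate orientation:** parallel to the panel within about 0.02 rad, and upright.
- **Grip and contact:** the plate is gripped at 50 N and standing still. The wrist force was about 1 N, so nothing was pressing on it.
- **Other parts:** the four loose parts looked undisturbed in the last picture. The blank plate was still in its slot when last seen, before the filter was drawn out.

**Not confirmed:** the networks could not find the filter plate in the final scene and top pictures, because the gripper hid most of it. Its final position therefore rests on the tool pose and on seeing it in the last scene picture. The finger width read about 7 mm on the 8 mm plate, in line with the gripper's slight under-reading on the knob and lid tab.

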